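# Refit the grinder's burr ring and collar, then hold its dose slide at the mark

### The arm

A 6-joint arm with a two-finger parallel gripper is mounted at the origin on a cart in front of the work surface, level with it; the furniture and walls round the work are solid. World frame = base frame: x ahead of the robot, y to its left, z up, the work surface at z = 0. Lengths are in mm, angles in rad, forces in N, time in s.
With the tool pointing down it reaches from about 350 to 775 mm from the base axis. Payload 7.3 kg.
Tool frame: the origin (TCP) lies midway between the tips of the shut fingers; the grasp point (between the pads) lies 19 mm behind it; z points along the fingers, y is the line along which they close (so a half turn about z gives the same grasp; the last joint's range is limited). The gripper opens to 92 mm and grips with 3 to 60 N. Pads are 19 mm wide; open, the fingers measure 130 mm over their backs; the gripper's body (75 mm by 190 mm) begins 47 mm behind the grasp point.
Start: joints at [-1.409, 0.342, 1.524, -0, 1.275, -0.146], TCP at [159.078, -500.339, 226.741] pointing down, gripper open.
Joint ranges: [-2.53, 2.53], [-0.77, 2.02], [0.04, 2.7], [-1, 4.14], [0.28, 2.66], [-3.11, 3.11]. Speed limits (rad/s): [2.57, 2.57, 3.14, 3.14, 3.14, 3.14].

### API

Orientations are given as a 3x3 rotation matrix whose columns are the frame's x, y, z axes.
In Python, from plant import arm, viewer gives the robot as it stands.
- The arm moves only by the tool arm_command, never from a script. Its argument "plan" is a list of rows, each an object with "fingers": the finger opening in m, from 0 to 0.0918; "xyz": the shift along the tool's x, y, z in m, a list of three; "spin": the turn about the tool's z in rad. A call has 1 to 5 rows; each row shifts and turns the commanded pose from where the row before left it, along the tool's axes as they then stand; what a row does not reach is not made up. A row lasts 1/12 s, in which the tool goes at most 41.7 mm and 7.16 degrees, less where a joint would pass 70% of its speed; a pose out of reach is approached as far as the arm can. A call is refused whole if a number of a shift passes 0.0417 or a number of a turn 0.125, either way. A call with a gripper value outside its range is refused whole. The fingers move at their own pace and stop on an object; "squeeze" is the grip in N (left out, the last holds). Time passes only in rows, so rows that do not move let the fingers close. It gives the time, the measured TCP pose, the force, the opening and the grip force at its end, in the units of the state.
- arm.sense(): the state, without advancing time (a new reading comes with each control period).
- viewer.camera(name): name is "scene" or "top" or "wrist"; returns a dict with "image" (384x512x3 uint8, blue, green, red), "K" (3x3 intrinsics, pixels), "world_from_camera" (4x4, takes a point from camera to world coordinates); the wrist camera has in their place "hand_eye" (4x4, takes a point from camera to tool coordinates, whose origin is the TCP and whose axes are the flange's). Camera axes: x right, y down, z forward; pixel columns grow to the right and rows downward; lengths in mm; the calibration is good to about 2 mm. A picture is of the moment at which its call begins: read the wrist's pose just before it. There is no depth.
- arm.finish_job(): hands the job in; it is judged then, once.
The state is a dict: "clock": time; "q": joint angles; "dq": joint speeds; "joint_torque": joint torques, N m; "ee_pos": TCP position; "orientation": TCP orientation; "contact_force": force on the tool from outside, world axes, zero at the start; "wrist_torque": the same for the moment, N m; "opening": opening from 0.0 (shut) to 1.0 (fully open); "gripper_force": force on a finger pad.
Only numpy, scipy, OpenCV 4.12 (cv2) and the standard library are available. Lean on these libraries where they do the work, as an engineer would, in place of code of your own. Each camera call takes 0.05 s, during which the arm holds its last target. There are 200 camera calls.

### The job

Refit the coffee grinder base: thread the wide steel burr ring down the spindle first, then the narrower brass collar on top of it, both fully home, flat and let go. Then pull the sprung dose slide out by its black upright grip until the yellow pointer lines up with the red marker on the rail, and keep it there for the chute check: finish while still holding the grip, since the slide springs back if released. Leave everything else on the worktop where it stands.

Things in the scene. Friction and masses are not known exactly. Their poses are not given: they have to be found in the camera images.
- grinder: Low dark metal grinder base fixed to the worktop. Origin: on the worktop under the housing. -x points out along the slide bed, the way the slide is pulled; y left, z up. Housing x -60 to +70, y +-60 mm, 45 mm high; in front of it the bed with two low rails, x -170 to -60, y +-34 mm, 26 mm high. Turned up to 0.45 rad either way.
- seat (a point): Centre of the flat aluminium seat (disc 80 mm across) on top of the housing, at the foot of the spindle, 48 mm above the worktop. Grinder axes.
- spindle_tip (a point): Top of the steel spindle, 50 mm above the seat. The spindle is an upright round post 16 mm in diameter, its top 8 mm tapering to 7 mm.
- burr_ring: Wide steel ring with dark radial grooves on top: outside 56 mm, bore 20 mm, 16 mm high, 0.1 to 0.2 kg. Lies loose and flat on the worktop. Origin: centre of its underside; z up. Fully home, its origin is on the seat.
- collar: Narrower knurled brass collar: outside 40 mm, bore 20 mm, 20 mm high, about 0.08 kg. Lies loose and flat on the worktop. Origin: centre of its underside; z up. Fully home, it rests on the burr ring, its origin 16 mm above the seat.
- slide_part (a joint): Travel of the sprung dose slide out of the housing, m: 0 pushed in (where the spring keeps it), up to 0.065 at its stop. The spring pulls it back with about 3.6 N at 0, rising by 1.2 N for each 10 mm; the slide has little friction and flies back if let go.
- grip (a point): Point on the slide's black upright grip, a post 12 mm thick along the pull and 22 mm wide across it; its top is 88 mm above the worktop, this point 14 mm below that top, on the centre line. Moves with the slide; with the slide in it is 95 mm in front (-x) of the grinder's origin. The post is free all round from 35 mm above the worktop up.
- pointer (a point): Tip of the yellow pointer which sticks out of the slide to the left (+y), 30 mm above the worktop, straight beside the grip: same x as grip in grinder axes. Moves with the slide.
- dose_marker: Fixed small red clip on the left rail, 10 mm long, with an upright fin 3 mm thick at its middle, top 40 mm above the worktop. Origin: middle of the clip, on top of the rail; grinder axes. It stands where the slide's travel is 0.028 to 0.048 m, varying by start. Lined up: the pointer has the same x as this origin in grinder axes.
- salt_shaker: Bystander, not to be moved: salt shaker, clear glass with a grey top, 44 mm wide and 90 mm high. Origin: centre of its underside.
- pepper_shaker: Bystander, not to be moved: pepper shaker, same shape as the salt shaker, 44 mm wide and 90 mm high. Origin: centre of its underside.
- keys: Bystander, not to be moved: bunch of keys with a red tag, 84 x 118 x 8 mm. Origin: centre of its underside.
- dish_brush: Bystander, not to be moved: dark dish brush, 269 mm long, 36 mm wide, 62 mm high. Origin: centre of its underside.
- coffee_pod_3: Bystander, not to be moved: red and white coffee pod, 53 mm wide and 34 mm high. Origin: centre of its underside.
There are look-alikes about, which are no part of the job. Of the things shaped like the collar, the brass one is meant.

How it is judged:
By the outcome, as a careful person would: the job done as asked, in the order asked, and still so for the second after the job is handed in, while the arm keeps its last pose, push and grip.
It also fails if it takes over 64 s, if anything falls off the work surface, if the arm or the gripper's body presses on something with over 40 N, if the wrist force passes 120 N, or if a joint passes its speed limit or range.

## Working session

There is one attempt and no reset: what is moved stays moved. The work goes in short steps, Python scripts to look and compute and a tool call to move; the robot and the scene stay as the last step left them, time stands still between calls to the robot, and variables do not carry over. Pictures are saved under pics/ and viewed, at most 10 in all, crops included, and the job is handed in when it is done.

Besides the shell and the picture viewer there is one more tool, called after "Call:" by a JSON object that holds its "name" and its "arguments". arm_command: Moves the arm, as the interface text tells. Its arguments: {"type":"object","properties":{"plan":{"type":"array"},"squeeze":{"type":"number"}},"required":["plan"]}

```bash
mkdir -p pics
cat > h.py <<'E'
import numpy as np, cv2
from plant import arm, viewer
def ray(c,u,v):
    K=c["K"];T=np.array(c["world_from_camera"])
    d=T[:3,:3]@np.linalg.inv(K)@np.array([u,v,1.]);return T[:3,3],d
def onz(c,u,v,z):
    o,d=ray(c,u,v);return o+d*(z-o[2])/d[2]
def proj(c,p):
    T=np.linalg.inv(np.array(c["world_from_camera"]));q=c["K"]@(T[:3,:3]@np.array(p,float)+T[:3,3]);return q[:2]/q[2]
def wrist():
    s=arm.sense();c=viewer.camera("wrist")
    T=np.eye(4);T[:3,:3]=s["orientation"];T[:3,3]=s["ee_pos"]
    c["world_from_camera"]=T@np.array(c["hand_eye"]);return c,s
E
python3 - <<'E'
from h import *
a=viewer.camera("top");b=viewer.camera("scene")
import pickle;pickle.dump((a,b),open('c.pkl','wb'))
cv2.imwrite('pics/top.png',cv2.resize(a["image"],(800,600),interpolation=cv2.INTER_CUBIC));cv2.imwrite('pics/scene.png',cv2.resize(b["image"],(800,600),interpolation=cv2.INTER_CUBIC))
for c in(a,b):print(np.round(c["K"],1).tolist(),np.round(c["world_from_camera"],3).tolist())
s=arm.sense();print(s)
E
```

```text
[[359.1, 0.0, 258.0], [0.0, 359.1, 189.9], [0.0, 0.0, 1.0]] [[0.027, -0.996, 0.081, 540.087], [-0.999, -0.024, 0.036, 6.955], [-0.034, -0.082, -0.996, 1142.239], [0.0, 0.0, 0.0, 1.0]]
[[442.9, 0.0, 259.7], [0.0, 442.9, 198.9], [0.0, 0.0, 1.0]] [[0.564, -0.579, 0.589, -331.61], [-0.826, -0.401, 0.397, -616.103], [0.006, -0.71, -0.704, 1234.324], [0.0, 0.0, 0.0, 1.0]]
{'clock': 0.1, 'q': array([-1.40903710e+00,  3.42651700e-01,  1.52487820e+00, -1.34141495e-05,
        1.27544360e+00, -1.46003357e-01]), 'dq': array([ 3.73446079e-04, -8.91907429e-04, -1.31419649e-03,  1.08488410e-05,
       -8.56938428e-04, -5.77513209e-04]), 'joint_torque': array([ 4.73466957e-05, -4.32007849e+01, -2.44691902e+01,  7.19163590e-02,
        5.26440656e-02, -4.01041495e-05]), 'ee_pos': array([ 158.99413668, -499.97063233,  226.13028629]), 'orientation': array([[ 9.53012566e-01,  3.02930674e-01, -2.35057722e-04],
       [ 3.02930706e-01, -9.53011614e-01,  1.36075401e-03],
       [ 1.88201389e-04, -1.36802187e-03, -9.99999047e-01]]), 'contact_force': array([-0.71578492, -0.24870011,  0.63938148]), 'wrist_torque': array([-0.04810717, -0.0396578 ,  0.01430535]), 'gripper_force': 0.0, 'opening': 1.0003925524683916}
```

View pics/top.png

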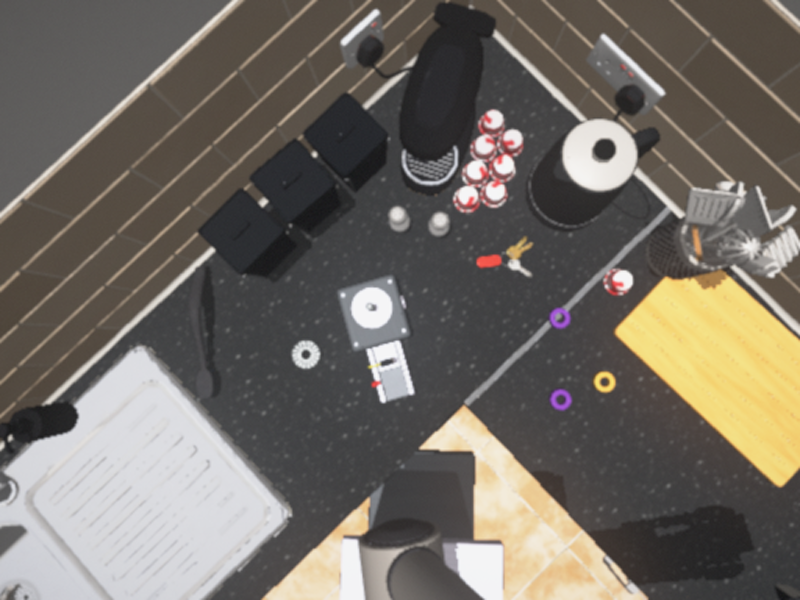

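View pics/scene.png

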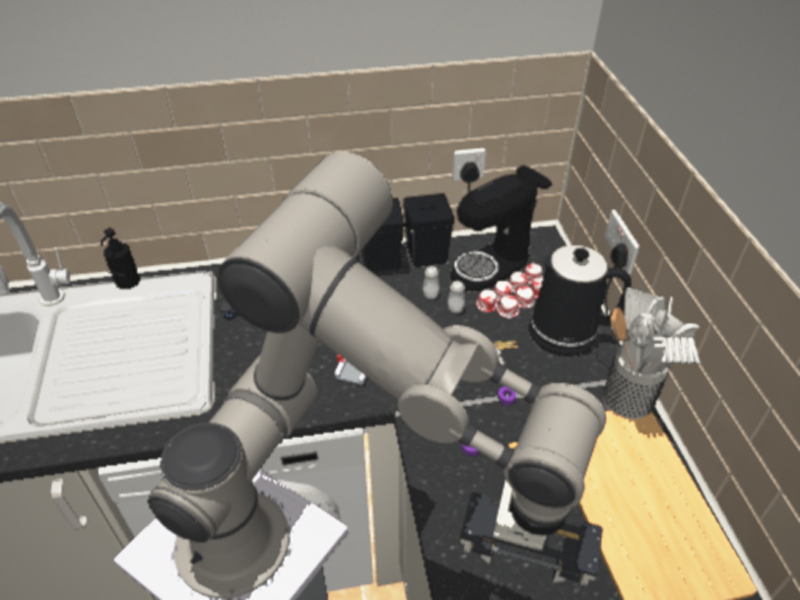

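Top view: the burr ring candidate is the single steel grooved ring at (306,354). Collar candidates are yellow/brass (605,382) and purple rings at (560,318) and (561,400), so I choose the brass one. The grinder seat is at (371,307), the slide at (388,365), and the red marker at (376,384).

Run:
```python
from h import *
import pickle;a,b=pickle.load(open('c.pkl','rb'))
im=a["image"];s=.64
hsv=cv2.cvtColor(im,cv2.COLOR_BGR2HSV)
def blob(mask,u,v,r):
    m=np.zeros_like(mask);cv2.circle(m,(int(u*s),int(v*s)),r,255,-1);m&=mask
    k=cv2.findContours(m,cv2.RETR_EXTERNAL,cv2.CHAIN_APPROX_NONE)[0]
    k=max(k,key=cv2.contourArea);return cv2.minEnclosingCircle(k),cv2.minAreaRect(k)
for n,mask,u,v,r,z in[("brass",cv2.inRange(hsv,(15,90,90),(35,255,255)),605,382,12,20),("steel",cv2.inRange(hsv,(0,0,90),(180,80,255)),306,354,14,16),("seat",cv2.inRange(hsv,(0,0,150),(180,60,255)),372,308,17,48),("red",cv2.inRange(hsv,(0,120,80),(8,255,255)),376,384,8,33)]:
    c,rc=blob(mask,u,v,r);p=onz(a,*c[0],z);print(n,c,rc,p.round(1))
crop=cv2.resize(im[165:275,170:420],None,fx=3.2,fy=3.2,interpolation=cv2.INTER_CUBIC);cv2.imwrite('pics/crop.png',crop)
```

```text
brass ((386.20001220703125, 244.1999969482422), 7.5287065505981445) ((386.0, 244.0), (14.0, 14.0), 90.0) [ 474.5 -349.6   20. ]
steel ((195.296875, 226.4375), 9.713083267211914) ((195.50001525878906, 226.50001525878906), (18.384775161743164, 18.384777069091797), 45.0) [512.  241.7  16. ]
seat ((237.43365478515625, 196.6228485107422), 14.438690185546875) ((237.0, 197.0), (28.0, 28.0), 90.0) [607.2 109.   48. ]
red ((239.75, 245.5), 2.304986000061035) ((240.0, 245.5), (3.0, 4.0), 90.0) [458.2  98.5  33. ]
```

View pics/crop.png

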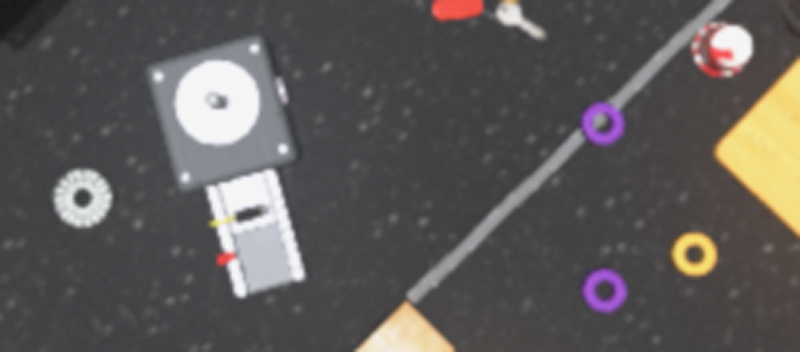

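The crop shows brass ring (694,254), steel grooved ring (82,197), and the purple look-alikes at (603,123) and (604,291). Grinder yaw is about 0.27 rad. First I'll turn the wrist so the fingers close along the grinder's x.

Call:
{"name": "arm_command", "arguments": {"plan": [{"fingers": 0.0918,"xyz": [0,0,0],"spin": -0.12},{"fingers": 0.0918,"xyz": [0.02,0,0],"spin": -0.12},{"fingers": 0.0918,"xyz": [0.02,0,0],"spin": -0.12},{"fingers": 0.0918,"xyz": [0.02,0,0],"spin": -0.12},{"fingers": 0.0918,"xyz": [0.02,0,0],"spin": -0.12}]}}

```text
clock: 0.52
ee_pos: [224.8, -454.5, 226.2]
orientation: [[0.611, 0.792, -0.0], [0.792, -0.611, 0.001], [0.001, -0.001, -1.0]]
contact_force: [0.1, 0.1, 0.4]
opening: 1.001
gripper_force: 0.0
```

Call:
{"name": "arm_command", "arguments": {"plan": [{"fingers": 0.0918,"xyz": [0,0.02,0],"spin": -0.12},{"fingers": 0.0918,"xyz": [0,0.03,0],"spin": -0.12},{"fingers": 0.0918,"xyz": [0,0.03,0],"spin": -0.12},{"fingers": 0.0918,"xyz": [0,0.03,0],"spin": -0.12},{"fingers": 0.0918,"xyz": [0,0.03,0],"spin": -0.12}]}}

```text
clock: 0.93
ee_pos: [352.0, -510.2, 226.1]
orientation: [[0.058, 0.998, -0.001], [0.998, -0.058, 0.0], [0.0, -0.001, -1.0]]
contact_force: [-0.2, -0.6, 0.1]
opening: 1.0
gripper_force: 0.0
```

Call:
{"name": "arm_command", "arguments": {"plan": [{"fingers": 0.0918,"xyz": [0,0.03,0],"spin": -0.12},{"fingers": 0.0918,"xyz": [0,0.03,0],"spin": -0.12},{"fingers": 0.0918,"xyz": [0,0.03,0],"spin": -0.09},{"fingers": 0.0918,"xyz": [0,0,0],"spin": 0}]}}

```text
clock: 1.27
ee_pos: [445.3, -502.4, 225.2]
orientation: [[-0.272, 0.962, 0.001], [0.962, 0.272, 0.002], [0.001, 0.002, -1.0]]
contact_force: [-0.2, 0.0, -0.1]
opening: 1.006
gripper_force: 0.0
```

```bash
cat >> h.py <<'E'
def go(x,y,z,psi=None):
    "shift in tool axes (m) from the present pose to a world target (mm)"
    s=arm.sense();R=s["orientation"];d=R.T@(np.array([x,y,z])-s["ee_pos"])/1000
    t=np.arctan2(R[1,0],R[0,0]);print("clk",round(s["clock"],2),"ee",s["ee_pos"].round(1),"t",t.round(4),"shift",d.round(4),"rows",np.ceil(np.abs(d).max()/.04), "" if psi is None else "spin %.4f"%(t-psi-np.pi/2))
E
python3 - <<'E'
from h import *
go(512,242,226,.273)
c,s=wrist();print(np.round(c["hand_eye"],2),c["K"],s["contact_force"])
cv2.imwrite('pics/w0.png',c["image"])
hsv=cv2.cvtColor(c["image"],cv2.COLOR_BGR2HSV)
print(proj(c,(474.5,-349.6,20)),s["q"].round(2))
E
```

```text
clk 1.27 ee [ 445.3 -502.4  225.2] t 1.8466 shift [0.6982 0.2669 0.0007] rows 18.0 spin 0.0028
[[   0.     -0.96   -0.27   75.11]
 [   1.      0.     -0.     -0.39]
 [   0.     -0.27    0.96 -157.38]
 [   0.      0.      0.      1.  ]] [[302.03373114   0.         265.80258577]
 [  0.         302.03373114 190.78808436]
 [  0.           0.           1.        ]] [-0.22549406  0.04089352 -0.079155  ]
[329.61417291  44.53301121] [-0.96  0.62  1.06  0.    1.45 -1.24]
```

Call:
{"name": "arm_command", "arguments": {"plan": [{"fingers": 0.0918,"xyz": [0.035,0.0133,0],"spin": 0},{"fingers": 0.0918,"xyz": [0.035,0.0133,0],"spin": 0},{"fingers": 0.0918,"xyz": [0.035,0.0133,0],"spin": 0},{"fingers": 0.0918,"xyz": [0.035,0.0133,0],"spin": 0},{"fingers": 0.0918,"xyz": [0.035,0.0133,0],"spin": 0}]}}

```text
clock: 1.73
ee_pos: [457.1, -316.8, 226.5]
orientation: [[-0.261, 0.965, -0.001], [0.965, 0.261, 0.0], [0.0, -0.001, -1.0]]
contact_force: [1.0, -0.2, 0.3]
opening: 1.0
gripper_force: 0.0
```

Call:
{"name": "arm_command", "arguments": {"plan": [{"fingers": 0.0918,"xyz": [0.035,0.0133,0],"spin": 0},{"fingers": 0.0918,"xyz": [0.035,0.0133,0],"spin": 0},{"fingers": 0.0918,"xyz": [0.035,0.0133,0],"spin": 0},{"fingers": 0.0918,"xyz": [0.035,0.0133,0],"spin": 0},{"fingers": 0.0918,"xyz": [0.035,0.0133,0],"spin": 0}]}}

```text
clock: 2.15
ee_pos: [475.3, -130.7, 226.7]
orientation: [[-0.261, 0.965, -0.0], [0.965, 0.261, -0.0], [-0.0, -0.0, -1.0]]
contact_force: [0.3, 0.7, -0.3]
opening: 0.998
gripper_force: 0.0
```

Call:
{"name": "arm_command", "arguments": {"plan": [{"fingers": 0.0918,"xyz": [0.035,0.02,0],"spin": 0},{"fingers": 0.0918,"xyz": [0.035,0.02,0],"spin": 0},{"fingers": 0.0918,"xyz": [0.035,0.0133,0],"spin": 0},{"fingers": 0.0918,"xyz": [0,0,0],"spin": 0},{"fingers": 0.0918,"xyz": [0,0,0],"spin": 0}]}}

```text
clock: 2.57
ee_pos: [499.5, -15.4, 226.6]
orientation: [[-0.266, 0.964, -0.001], [0.964, 0.266, -0.0], [-0.0, -0.001, -1.0]]
contact_force: [-0.4, -0.7, -0.0]
opening: 1.002
gripper_force: 0.0
```

Run:
```python
from h import *
import pickle
go(512,242,226,.273)
c,s=wrist();pickle.dump(c,open('w1.pkl','wb'))
cv2.imwrite('pics/w1.png',cv2.resize(c["image"],(800,600),interpolation=cv2.INTER_CUBIC))
for p in[(512,242,16),(607,109,48),(607,109,98)]:print(proj(c,p)/.64)
```

```text
clk 2.57 ee [499.5 -15.4 226.6] t 1.8399 shift [0.2449 0.0805 0.0005] rows 7.0 spin -0.0039
[ 540.39523252 -107.27479121]
[618.98034102 138.79022112]
[655.07515395 134.38195056]
```

View pics/w1.png

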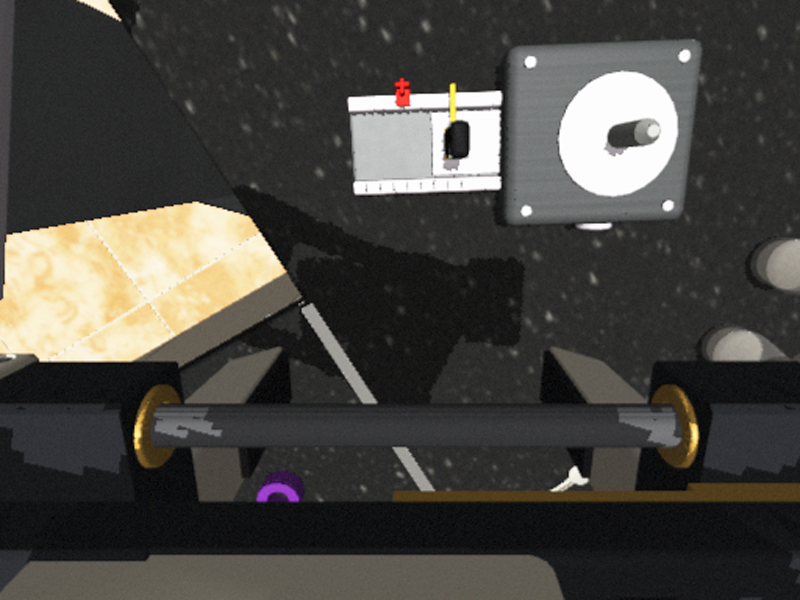

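Wrist view: seat disc at about (619,133), spindle tip (650,131), grip (457,138), yellow pointer (453,88), red marker (402,92). The wrist is nearly aligned with the grinder.

Call:
{"name": "arm_command", "arguments": {"plan": [{"fingers": 0.0918,"xyz": [0.035,0.0115,0],"spin": 0},{"fingers": 0.0918,"xyz": [0.035,0.0115,0],"spin": 0},{"fingers": 0.0918,"xyz": [0.035,0.0115,0],"spin": 0},{"fingers": 0.0918,"xyz": [0.035,0.0115,0.02],"spin": 0},{"fingers": 0.0918,"xyz": [0,0,0.03],"spin": 0}]}}

```text
clock: 3.03
ee_pos: [509.6, 133.8, 178.8]
orientation: [[-0.265, 0.964, 0.007], [0.964, 0.265, 0.002], [0.0, 0.008, -1.0]]
contact_force: [0.3, -0.2, 0.1]
opening: 1.002
gripper_force: 0.0
```

Call:
{"name": "arm_command", "arguments": {"plan": [{"fingers": 0.0918,"xyz": [0,0,0.02],"spin": 0},{"fingers": 0.0918,"xyz": [0,0,0],"spin": 0},{"fingers": 0.0918,"xyz": [0,0,0],"spin": 0}]}}

```text
clock: 3.28
ee_pos: [507.4, 128.7, 156.4]
orientation: [[-0.261, 0.965, -0.002], [0.965, 0.261, -0.001], [-0.0, -0.002, -1.0]]
contact_force: [0.5, 0.0, 0.2]
opening: 0.999
gripper_force: 0.0
```

```bash
cat >> h.py <<'E'
def ell(c,mask,uv,r,z):
    m=np.zeros_like(mask);cv2.circle(m,(int(uv[0]),int(uv[1])),int(r),255,-1);m&=mask
    m=cv2.morphologyEx(m,cv2.MORPH_CLOSE,np.ones((5,5),np.uint8))
    k=max(cv2.findContours(m,cv2.RETR_EXTERNAL,cv2.CHAIN_APPROX_NONE)[0],key=cv2.contourArea)
    P=np.array([onz(c,u,v,z)[:2] for u,v in k[:,0]]).astype(np.float32)
    h=cv2.convexHull(P);(ctr,rad)=cv2.minEnclosingCircle(P);e=cv2.fitEllipse(h)
    return np.round(ctr,1),round(rad,1),np.round(e[0],1),np.round(e[1],1)
def hue(c,lo,hi): return cv2.inRange(cv2.cvtColor(c["image"],cv2.COLOR_BGR2HSV),lo,hi)
E
python3 - <<'E'
from h import *
import pickle
c=pickle.load(open('w1.pkl','rb'))
print("seat",ell(c,hue(c,(0,0,150),(180,60,255)),(619*.64,133*.64),45,48))
for n,lo,hi,uv,r,z in[("red",(0,120,80),(8,255,255),(402,92),16,33),("yel",(20,120,120),(35,255,255),(453,100),22,30)]:
    m=hue(c,lo,hi);ys,xs=np.nonzero(m[:130]);k=np.hypot(xs-uv[0]*.64,ys-uv[1]*.64)<r;xs,ys=xs[k],ys[k];print(n,xs.min(),xs.max(),ys.min(),ys.max(),onz(c,xs.mean(),ys.mean(),z).round(1))
for n,p,z in[("tip",(652,131),98),("griptop",(457,126),88),("ba",(530,62),45),("bb",(684,56),45),("bc",(526,211),45),("bd",(668,206),45)]:print(n,onz(c,p[0]*.64,p[1]*.64,z).round(1))
c,s=wrist();pickle.dump(c,open('w2.pkl','wb'))
go(512,242,150,.273)
cv2.imwrite('pics/w2.png',cv2.resize(c["image"],(800,600),interpolation=cv2.INTER_CUBIC))
print(proj(c,(512,242,16))/.64)
E
```

```text
seat (array([605.1, 110.8]), 40.2, array([605.1, 110.9]), array([79.6, 80. ]))
red 252 262 50 67 [457.3 100.1  33. ]
yel 285 291 53 82 [492.1 104.1  30. ]
tip [604.6 110.2  98. ]
griptop [496.9  84.   88. ]
ba [534.  138.3  45. ]
bb [629.5 168.4  45. ]
bc [563.1  46.6  45. ]
bd [658.7  76.7  45. ]
clk 3.33 ee [508.3 128.9 157.6] t 1.8352 shift [0.1082 0.0332 0.0076] rows 3.0 spin -0.0086
[474.97142066 105.3678294 ]
```

View pics/w2.png

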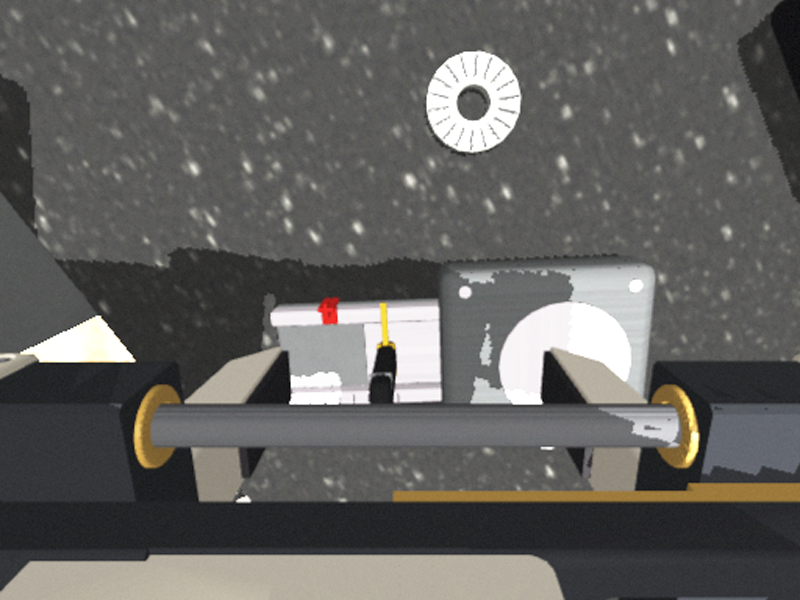

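The ring is clear at (474,102). Bolts give yaw 0.305. Next, measure the ring precisely.

Run:
```python
from h import *
import pickle
c=pickle.load(open('w2.pkl','rb'))
e=ell(c,hue(c,(0,0,140),(180,60,255)),(474*.64,102*.64),40,16);print(e)
go(*e[0],100,.305);go(*e[0],3,.305)
# collar from w0
```

```text
(array([510.1, 243.7]), 28.3, array([510.3, 243.4]), array([55.4, 55.7]))
clk 3.33 ee [508.3 128.9 157.6] t 1.8352 shift [0.1104 0.0317 0.0575] rows 3.0 spin -0.0406
clk 3.33 ee [508.3 128.9 157.6] t 1.8352 shift [0.1104 0.0317 0.1545] rows 4.0 spin -0.0406
```

Call:
{"name": "arm_command", "arguments": {"plan": [{"fingers": 0.0918,"xyz": [0.037,0.0106,0.01],"spin": 0},{"fingers": 0.0918,"xyz": [0.037,0.0106,0.02],"spin": 0},{"fingers": 0.0918,"xyz": [0.0364,0.0105,0.03],"spin": 0},{"fingers": 0.0918,"xyz": [0,0,0.03],"spin": -0.04},{"fingers": 0.0918,"xyz": [0,0,0.02],"spin": 0}]}}

```text
clock: 3.75
ee_pos: [509.7, 239.4, 51.5]
orientation: [[-0.305, 0.952, 0.002], [0.952, 0.305, 0.0], [-0.0, 0.002, -1.0]]
contact_force: [-0.3, -0.0, -0.5]
opening: 1.001
gripper_force: 0.0
```

Call:
{"name": "arm_command", "arguments": {"plan": [{"fingers": 0.0918,"xyz": [0,0,0],"spin": 0},{"fingers": 0.0918,"xyz": [0,0,0],"spin": 0},{"fingers": 0.0918,"xyz": [0,0,0],"spin": 0}]}}

```text
clock: 4.0
ee_pos: [510.8, 238.2, 54.1]
orientation: [[-0.3, 0.954, 0.004], [0.954, 0.3, 0.001], [-0.0, 0.004, -1.0]]
contact_force: [-0.1, 0.2, -0.2]
opening: 0.998
gripper_force: 0.0
```

Run:
```python
from h import *
go(510.2,243.6,3,.305)
```

```text
clk 4.0 ee [510.8 238.2  54.1] t 1.876 shift [0.0054 0.0008 0.0511] rows 2.0 spin 0.0002
```

Call:
{"name": "arm_command", "arguments": {"plan": [{"fingers": 0.0918,"xyz": [0.0054,0.0008,0.018],"spin": 0},{"fingers": 0.0918,"xyz": [0,0,0.018],"spin": 0},{"fingers": 0.0918,"xyz": [0,0,0.013],"spin": 0},{"fingers": 0.0918,"xyz": [0,0,0],"spin": 0},{"fingers": 0.07,"xyz": [0,0,0],"spin": 0}], "squeeze": 25}}

```text
clock: 4.42
ee_pos: [509.2, 243.7, 4.3]
orientation: [[-0.301, 0.954, 0.002], [0.954, 0.301, 0.001], [-0.0, 0.002, -1.0]]
contact_force: [0.5, 0.3, 0.4]
opening: 0.963
gripper_force: 0.0
```

Call:
{"name": "arm_command", "arguments": {"plan": [{"fingers": 0.045,"xyz": [0,0,0],"spin": 0},{"fingers": 0.045,"xyz": [0,0,0],"spin": 0},{"fingers": 0.045,"xyz": [0,0,0],"spin": 0},{"fingers": 0.045,"xyz": [0,0,0],"spin": 0},{"fingers": 0.045,"xyz": [0,0,0],"spin": 0}], "squeeze": 25}}

```text
clock: 4.83
ee_pos: [508.7, 244.2, 3.3]
orientation: [[-0.302, 0.953, 0.002], [0.953, 0.302, 0.0], [-0.0, 0.002, -1.0]]
contact_force: [-0.7, -0.2, 1.9]
opening: 0.613
gripper_force: 9.4
```

Run:
```python
from h import *
s=arm.sense();print(s["opening"]*91.8,s["gripper_force"],s["contact_force"])
go(605.1,110.8,160,.305)
```

```text
56.25884484779211 9.388219993561506 [-0.73550781 -0.24338997  1.93597744]
clk 4.83 ee [508.7 244.2   3.3] t 1.8778 shift [-0.1563  0.0519 -0.1566] rows 4.0 spin 0.0020
```

Call:
{"name": "arm_command", "arguments": {"plan": [{"fingers": 0.045,"xyz": [0,0,-0.03],"spin": 0},{"fingers": 0.045,"xyz": [0,0,-0.04],"spin": 0},{"fingers": 0.045,"xyz": [0,0,-0.04],"spin": 0},{"fingers": 0.045,"xyz": [-0.01,0,-0.04],"spin": 0},{"fingers": 0.045,"xyz": [-0.03,0.012,-0.02],"spin": 0}]}}

```text
clock: 5.25
ee_pos: [530.7, 212.2, 177.8]
orientation: [[-0.306, 0.952, 0.004], [0.952, 0.306, 0.003], [0.001, 0.005, -1.0]]
contact_force: [2.7, 0.9, -0.4]
opening: 0.606
gripper_force: 25.0
```

Call:
{"name": "arm_command", "arguments": {"plan": [{"fingers": 0.045,"xyz": [-0.03,0.01,0],"spin": 0},{"fingers": 0.045,"xyz": [-0.03,0.01,0],"spin": 0},{"fingers": 0.045,"xyz": [0,0,0],"spin": 0},{"fingers": 0.045,"xyz": [0,0,0],"spin": 0},{"fingers": 0.045,"xyz": [0,0,0],"spin": 0}]}}

```text
clock: 5.67
ee_pos: [568.1, 158.5, 172.1]
orientation: [[-0.302, 0.953, -0.002], [0.953, 0.302, 0.0], [0.001, -0.002, -1.0]]
contact_force: [-0.5, 0.2, -1.4]
opening: 0.605
gripper_force: 25.0
```

Run:
```python
from h import *
import pickle
s=arm.sense();print(s["opening"]*91.8,s["gripper_force"],s["contact_force"])
go(605.1,110.8,160,.305)
c,s=wrist();pickle.dump(c,open('w3.pkl','wb'))
print(proj(c,s["ee_pos"])/.64,proj(c,(605.1,110.8,48))/.64)
cv2.imwrite('pics/w3.png',cv2.resize(c["image"],(800,600),interpolation=cv2.INTER_CUBIC))
```

```text
55.548458433752224 24.99876127112657 [-0.54404353  0.23376272 -1.39539102]
clk 5.67 ee [568.1 158.5 172.1] t 1.8773 shift [-0.0566  0.0209  0.0121] rows 2.0 spin 0.0015
[416.37063393 378.1406254 ] [448.41033778 374.63845962]
```

View pics/w3.png

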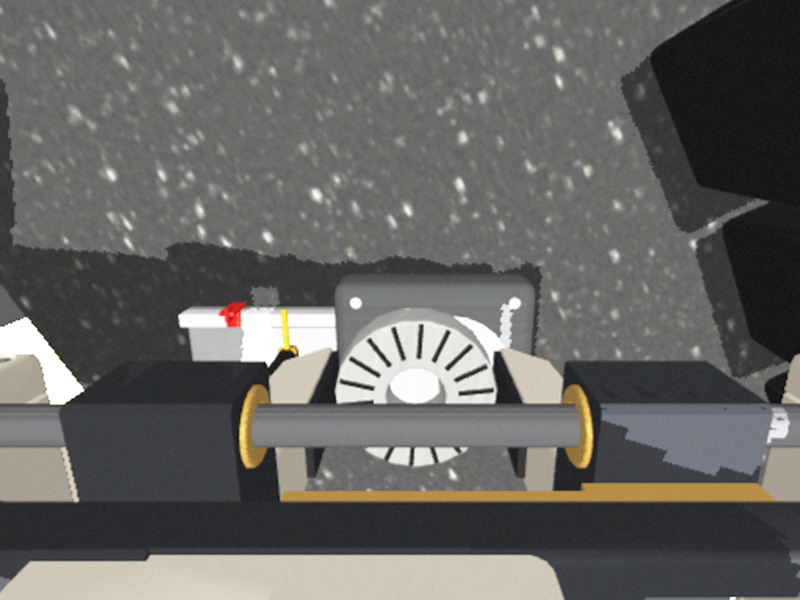

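The ring sits squarely in the fingers (face x 337–495, top edge y≈322, bore (413,386)). Now compute its offset from the TCP.

Run:
```python
from h import *
import pickle
c=pickle.load(open('w3.pkl','rb'));s=arm.sense();R=s["orientation"]
z=s["ee_pos"][2]+12.7
for p in[(415,322),(415,467),(337,388),(495,388),(413,387)]:
    print(p,(R.T@(onz(c,p[0]*.64,p[1]*.64,z)-s["ee_pos"])).round(1))
# bolts, re-measure
for p in[(355,302),(515,302)]:print(onz(c,p[0]*.64,p[1]*.64,45).round(1))
go(605.1,110.8,130,.305)
```

```text
(415, 322) [ 25.4  -0.5 -12.7]
(415, 467) [-28.8  -0.5 -12.7]
(337, 388) [  1.9 -26.8 -12.7]
(495, 388) [  2.   26.4 -12.7]
(413, 387) [  2.3  -1.2 -12.7]
[533.8 138.8  45. ]
[629.6 169.3  45. ]
clk 5.72 ee [568.  159.  172.2] t 1.8783 shift [-0.0572  0.0209  0.0422] rows 2.0 spin 0.0025
```

Call:
{"name": "arm_command", "arguments": {"plan": [{"fingers": 0.045,"xyz": [-0.02,0.0075,0.01],"spin": 0},{"fingers": 0.045,"xyz": [-0.02,0.0075,0.01],"spin": 0},{"fingers": 0.045,"xyz": [-0.016,0.0055,0.01],"spin": 0},{"fingers": 0.045,"xyz": [0,0,0.012],"spin": 0},{"fingers": 0.045,"xyz": [0,0,0],"spin": 0}]}}

```text
clock: 6.13
ee_pos: [603.8, 110.9, 127.7]
orientation: [[-0.302, 0.953, -0.005], [0.953, 0.302, -0.0], [0.001, -0.005, -1.0]]
contact_force: [-1.1, 1.1, -1.4]
opening: 0.603
gripper_force: 25.0
```

Call:
{"name": "arm_command", "arguments": {"plan": [{"fingers": 0.045,"xyz": [0,0,0],"spin": 0},{"fingers": 0.045,"xyz": [0,0,0],"spin": 0},{"fingers": 0.045,"xyz": [0,0,0],"spin": 0}]}}

```text
clock: 6.38
ee_pos: [605.4, 111.9, 131.6]
orientation: [[-0.303, 0.953, 0.001], [0.953, 0.303, 0.0], [-0.0, 0.001, -1.0]]
contact_force: [0.0, 0.5, -1.0]
opening: 0.606
gripper_force: 25.0
```

Run:
```python
from h import *
go(604.7,111.9,100,.305)
```

```text
clk 6.38 ee [605.4 111.9 131.6] t 1.8788 shift [ 0.0002 -0.0007  0.0316] rows 1.0 spin 0.0030
```

Call:
{"name": "arm_command", "arguments": {"plan": [{"fingers": 0.045,"xyz": [0,-0.0006,0.012],"spin": 0},{"fingers": 0.045,"xyz": [0,0,0.012],"spin": 0},{"fingers": 0.045,"xyz": [0,0,0.008],"spin": 0},{"fingers": 0.045,"xyz": [0,0,0.006],"spin": 0},{"fingers": 0.045,"xyz": [0,0,0.004],"spin": 0}]}}

```text
clock: 6.8
ee_pos: [604.6, 111.2, 88.4]
orientation: [[-0.303, 0.953, -0.0], [0.953, 0.303, -0.0], [0.0, -0.0, -1.0]]
contact_force: [0.0, -0.6, -1.2]
opening: 0.611
gripper_force: 25.0
```

Call:
{"name": "arm_command", "arguments": {"plan": [{"fingers": 0.045,"xyz": [0,0,0.004],"spin": 0},{"fingers": 0.045,"xyz": [0,0,0],"spin": 0},{"fingers": 0.045,"xyz": [0,0,0],"spin": 0}]}}

```text
clock: 7.05
ee_pos: [604.8, 111.0, 84.9]
orientation: [[-0.302, 0.953, 0.0], [0.953, 0.302, -0.0], [-0.0, 0.0, -1.0]]
contact_force: [0.3, 0.6, -1.1]
opening: 0.606
gripper_force: 25.0
```

Call:
{"name": "arm_command", "arguments": {"plan": [{"fingers": 0.045,"xyz": [0,0,0.008],"spin": 0},{"fingers": 0.045,"xyz": [0,0,0.008],"spin": 0},{"fingers": 0.045,"xyz": [0,0,0.008],"spin": 0},{"fingers": 0.045,"xyz": [0,0,0.005],"spin": 0},{"fingers": 0.045,"xyz": [0,0,0.002],"spin": 0}]}}

```text
clock: 7.47
ee_pos: [603.9, 110.9, 52.1]
orientation: [[-0.302, 0.953, -0.002], [0.953, 0.302, -0.0], [0.001, -0.002, -1.0]]
contact_force: [-0.4, 0.2, -1.2]
opening: 0.608
gripper_force: 25.0
```

Call:
{"name": "arm_command", "arguments": {"plan": [{"fingers": 0.045,"xyz": [0,0,0.001],"spin": 0},{"fingers": 0.045,"xyz": [0,0,0.001],"spin": 0},{"fingers": 0.045,"xyz": [0,0,0],"spin": 0}]}}

```text
clock: 7.72
ee_pos: [604.8, 111.0, 51.8]
orientation: [[-0.302, 0.953, 0.0], [0.953, 0.302, -0.0], [-0.0, 0.0, -1.0]]
contact_force: [0.2, 0.1, -1.4]
opening: 0.603
gripper_force: 25.0
```

Call:
{"name": "arm_command", "arguments": {"plan": [{"fingers": 0.045,"xyz": [0,0,0.0005],"spin": 0},{"fingers": 0.075,"xyz": [0,0,0],"spin": 0},{"fingers": 0.075,"xyz": [0,0,0],"spin": 0},{"fingers": 0.075,"xyz": [0,0,0],"spin": 0},{"fingers": 0.075,"xyz": [0,0,0],"spin": 0}]}}

```text
clock: 8.13
ee_pos: [604.9, 111.0, 51.6]
orientation: [[-0.302, 0.953, 0.001], [0.953, 0.302, -0.0], [-0.0, 0.001, -1.0]]
contact_force: [0.3, -0.2, -0.5]
opening: 0.807
gripper_force: 0.0
```

Call:
{"name": "arm_command", "arguments": {"plan": [{"fingers": 0.075,"xyz": [0,0,-0.02],"spin": 0},{"fingers": 0.075,"xyz": [0,0,-0.04],"spin": 0},{"fingers": 0.075,"xyz": [0,0,-0.04],"spin": 0},{"fingers": 0.075,"xyz": [0,0,-0.04],"spin": 0},{"fingers": 0.075,"xyz": [0,0,-0.03],"spin": 0}]}}

```text
clock: 8.55
ee_pos: [605.3, 111.0, 225.2]
orientation: [[-0.302, 0.953, 0.004], [0.953, 0.302, 0.0], [-0.001, 0.004, -1.0]]
contact_force: [1.1, -0.7, 0.3]
opening: 0.817
gripper_force: 0.0
```

Run:
```python
from h import *
s=arm.sense();print(s["opening"]*91.8,s["contact_force"])
go(500,-150,220,.305);go(474.5,-349.6,220,.305)
```

```text
75.04232736495253 [ 1.10565132 -0.7118138   0.25319127]
clk 8.55 ee [605.3 111.  225.2] t 1.8778 shift [-0.217  -0.1793  0.0048] rows 6.0 spin 0.0021
clk 8.55 ee [605.3 111.  225.2] t 1.8778 shift [-0.3996 -0.2639  0.0046] rows 10.0 spin 0.0021
```

Call:
{"name": "arm_command", "arguments": {"plan": [{"fingers": 0.075,"xyz": [-0.036,-0.0188,0],"spin": 0},{"fingers": 0.075,"xyz": [-0.036,-0.0188,0],"spin": 0},{"fingers": 0.075,"xyz": [-0.036,-0.0188,0],"spin": 0},{"fingers": 0.075,"xyz": [-0.036,-0.0188,0],"spin": 0},{"fingers": 0.075,"xyz": [-0.036,-0.0188,0],"spin": 0}]}}

```text
clock: 8.97
ee_pos: [568.9, -90.6, 221.7]
orientation: [[-0.303, 0.953, 0.001], [0.953, 0.303, -0.0], [-0.001, 0.001, -1.0]]
contact_force: [0.4, -0.3, -0.3]
opening: 0.813
gripper_force: 0.0
```

Call:
{"name": "arm_command", "arguments": {"plan": [{"fingers": 0.075,"xyz": [-0.036,-0.0188,0],"spin": 0},{"fingers": 0.075,"xyz": [-0.036,-0.0188,0],"spin": 0},{"fingers": 0.075,"xyz": [-0.036,-0.0188,0],"spin": 0},{"fingers": 0.075,"xyz": [-0.036,-0.0188,0],"spin": 0},{"fingers": 0.075,"xyz": [-0.036,-0.0188,0],"spin": 0}]}}

```text
clock: 9.38
ee_pos: [533.6, -290.9, 221.6]
orientation: [[-0.302, 0.953, 0.001], [0.953, 0.302, -0.0], [-0.001, 0.0, -1.0]]
contact_force: [0.5, -0.0, 0.7]
opening: 0.821
gripper_force: 0.0
```

Call:
{"name": "arm_command", "arguments": {"plan": [{"fingers": 0.075,"xyz": [-0.036,-0.0188,0.02],"spin": 0},{"fingers": 0.075,"xyz": [-0.036,-0.0188,0.02],"spin": 0},{"fingers": 0.075,"xyz": [-0.036,-0.0188,0.02],"spin": 0},{"fingers": 0.075,"xyz": [0,0,0],"spin": 0},{"fingers": 0.075,"xyz": [0,0,0],"spin": 0}]}}

```text
clock: 9.8
ee_pos: [513.4, -400.8, 164.2]
orientation: [[-0.299, 0.954, -0.002], [0.954, 0.299, 0.002], [0.003, -0.001, -1.0]]
contact_force: [0.8, 0.9, 0.9]
opening: 0.817
gripper_force: 0.0
```

Run:
```python
from h import *
import pickle
t=viewer.camera("top")
c,s=wrist();pickle.dump(c,open('w4.pkl','wb'))
p=proj(c,(474.5,-349.6,20));print(p/.64)
e=ell(c,hue(c,(15,90,80),(35,255,255)),p,40,20);print(e)
go(*e[0],60,.305);go(*e[0],4,.305)
cr=cv2.resize(t["image"][165:260,170:290],(600,475),interpolation=cv2.INTER_CUBIC)
w=cv2.resize(c["image"],(633,475))[:,160:360]
cv2.imwrite('pics/w4.png',np.hstack([cr,w]))
```

```text
[379.42060091 189.55293205]
(array([ 473.2, -348.9]), 20.3, array([ 473.2, -348.9]), array([39.8, 40.5]))
clk 9.9 ee [ 515.1 -398.9  166.5] t 1.8778 shift [ 0.0604 -0.0249  0.1065] rows 3.0 spin 0.0020
clk 9.9 ee [ 515.1 -398.9  166.5] t 1.8778 shift [ 0.0604 -0.025   0.1625] rows 5.0 spin 0.0020
```

View pics/w4.png

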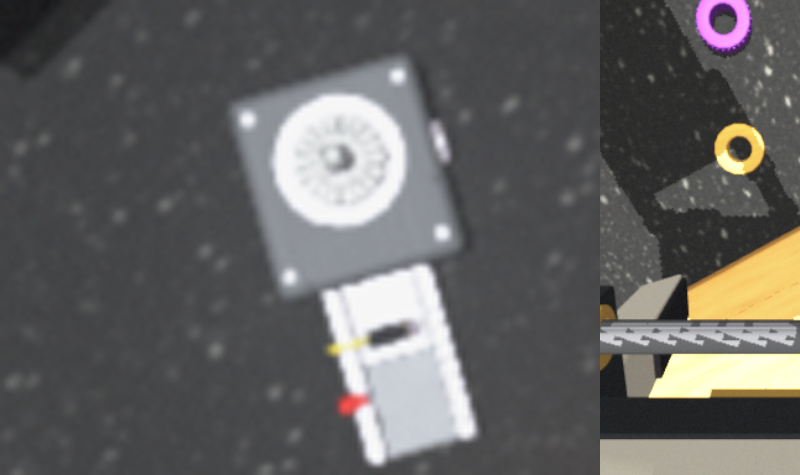

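Burr ring is concentric on the seat, with the spindle through it (crop 339,158). The brass collar is isolated at (738,148) and measures 40 mm across.

Call:
{"name": "arm_command", "arguments": {"plan": [{"fingers": 0.075,"xyz": [0.02,-0.0083,0.02],"spin": 0},{"fingers": 0.075,"xyz": [0.02,-0.0083,0.025],"spin": 0},{"fingers": 0.075,"xyz": [0.0204,-0.0083,0.03],"spin": 0},{"fingers": 0.075,"xyz": [0,0,0.03],"spin": 0},{"fingers": 0.075,"xyz": [0,0,0],"spin": 0}]}}

```text
clock: 10.32
ee_pos: [470.9, -344.9, 57.5]
orientation: [[-0.305, 0.952, -0.006], [0.952, 0.305, 0.006], [0.007, -0.004, -1.0]]
contact_force: [-1.1, 1.0, -0.4]
opening: 0.819
gripper_force: 0.0
```

Call:
{"name": "arm_command", "arguments": {"plan": [{"fingers": 0.075,"xyz": [0,0,0],"spin": 0},{"fingers": 0.075,"xyz": [0,0,0],"spin": 0}]}}

```text
clock: 10.48
ee_pos: [474.8, -350.1, 63.5]
orientation: [[-0.303, 0.953, 0.003], [0.953, 0.303, -0.003], [-0.004, 0.002, -1.0]]
contact_force: [0.2, -0.5, 0.6]
opening: 0.819
gripper_force: 0.0
```

Run:
```python
from h import *
go(473.2,-348.9,4,.305)
```

```text
clk 10.48 ee [ 474.8 -350.1   63.5] t 1.879 shift [ 0.0018 -0.0013  0.0595] rows 2.0 spin 0.0032
```

Call:
{"name": "arm_command", "arguments": {"plan": [{"fingers": 0.075,"xyz": [0.001,-0.001,0.02],"spin": 0},{"fingers": 0.075,"xyz": [0,0,0.02],"spin": 0},{"fingers": 0.075,"xyz": [0,0,0.012],"spin": 0},{"fingers": 0.075,"xyz": [0,0,0.006],"spin": 0},{"fingers": 0.075,"xyz": [0,0,0],"spin": 0}]}}

```text
clock: 10.9
ee_pos: [471.9, -348.9, 3.0]
orientation: [[-0.302, 0.953, -0.0], [0.953, 0.302, 0.0], [0.0, -0.0, -1.0]]
contact_force: [-0.7, -0.3, -0.3]
opening: 0.817
gripper_force: 0.0
```

Call:
{"name": "arm_command", "arguments": {"plan": [{"fingers": 0.06,"xyz": [0,0,0],"spin": 0},{"fingers": 0.03,"xyz": [0,0,0],"spin": 0},{"fingers": 0.03,"xyz": [0,0,0],"spin": 0},{"fingers": 0.03,"xyz": [0,0,0],"spin": 0},{"fingers": 0.03,"xyz": [0,0,0],"spin": 0}], "squeeze": 20}}

```text
clock: 11.32
ee_pos: [471.8, -349.0, 3.6]
orientation: [[-0.302, 0.953, 0.001], [0.953, 0.302, -0.001], [-0.001, 0.0, -1.0]]
contact_force: [-0.5, 0.7, 0.3]
opening: 0.506
gripper_force: 0.0
```

Call:
{"name": "arm_command", "arguments": {"plan": [{"fingers": 0.03,"xyz": [0,0,0],"spin": 0},{"fingers": 0.03,"xyz": [0,0,0],"spin": 0}]}}

```text
clock: 11.48
ee_pos: [471.8, -348.9, 3.4]
orientation: [[-0.302, 0.953, 0.001], [0.953, 0.302, -0.0], [-0.001, 0.0, -1.0]]
contact_force: [-0.1, 0.8, 2.0]
opening: 0.428
gripper_force: 20.0
```

Run:
```python
from h import *
s=arm.sense();print(s["opening"]*91.8,s["gripper_force"],s["contact_force"])
go(605.1,110.8,160,.305)
```

```text
39.283548698551115 20.00036358833313 [-0.09555738  0.79012766  1.97521786]
clk 11.48 ee [ 471.8 -348.9    3.4] t 1.8777 shift [ 0.3979  0.266  -0.1567] rows 10.0 spin 0.0019
```

Call:
{"name": "arm_command", "arguments": {"plan": [{"fingers": 0.03,"xyz": [0,0,-0.03],"spin": 0},{"fingers": 0.03,"xyz": [0,0,-0.04],"spin": 0},{"fingers": 0.03,"xyz": [0,0,-0.04],"spin": 0},{"fingers": 0.03,"xyz": [0,0,-0.04],"spin": 0},{"fingers": 0.03,"xyz": [0.015,0.01,-0.02],"spin": 0}]}}

```text
clock: 11.9
ee_pos: [477.2, -334.7, 178.2]
orientation: [[-0.3, 0.954, 0.005], [0.954, 0.3, -0.006], [-0.008, 0.003, -1.0]]
contact_force: [0.6, -0.2, 0.2]
opening: 0.43
gripper_force: 20.0
```

Call:
{"name": "arm_command", "arguments": {"plan": [{"fingers": 0.03,"xyz": [0.033,0.022,0],"spin": 0},{"fingers": 0.03,"xyz": [0.033,0.022,0],"spin": 0},{"fingers": 0.03,"xyz": [0.033,0.022,0],"spin": 0},{"fingers": 0.03,"xyz": [0.033,0.022,0],"spin": 0},{"fingers": 0.03,"xyz": [0.033,0.022,0],"spin": 0}]}}

```text
clock: 12.32
ee_pos: [531.6, -139.1, 173.0]
orientation: [[-0.302, 0.953, -0.0], [0.953, 0.302, -0.0], [-0.0, -0.0, -1.0]]
contact_force: [1.2, 0.2, -0.0]
opening: 0.425
gripper_force: 20.0
```

Call:
{"name": "arm_command", "arguments": {"plan": [{"fingers": 0.03,"xyz": [0.033,0.022,0],"spin": 0},{"fingers": 0.03,"xyz": [0.033,0.022,0],"spin": 0},{"fingers": 0.03,"xyz": [0.033,0.022,0],"spin": 0},{"fingers": 0.03,"xyz": [0.033,0.022,0],"spin": 0},{"fingers": 0.03,"xyz": [0.033,0.022,0],"spin": 0}]}}

```text
clock: 12.73
ee_pos: [586.6, 51.6, 172.9]
orientation: [[-0.302, 0.953, -0.0], [0.953, 0.302, -0.0], [-0.0, -0.0, -1.0]]
contact_force: [1.2, -0.3, -0.0]
opening: 0.426
gripper_force: 20.0
```

Call:
{"name": "arm_command", "arguments": {"plan": [{"fingers": 0.03,"xyz": [0.02,0.013,0],"spin": 0},{"fingers": 0.03,"xyz": [0,0,0],"spin": 0},{"fingers": 0.03,"xyz": [0,0,0],"spin": 0},{"fingers": 0.03,"xyz": [0,0,0],"spin": 0}]}}

```text
clock: 13.07
ee_pos: [592.6, 72.0, 172.7]
orientation: [[-0.302, 0.953, -0.001], [0.953, 0.302, -0.001], [-0.0, -0.001, -1.0]]
contact_force: [-0.7, -1.0, -1.4]
opening: 0.426
gripper_force: 20.0
```

Run:
```python
from h import *
s=arm.sense();print(s["opening"]*91.8,s["gripper_force"],s["contact_force"])
go(604.9,111.2,125,.305)
```

```text
39.127690479595614 19.999562124721706 [-0.67613778 -0.97295557 -1.44842183]
clk 13.07 ee [592.6  72.  172.7] t 1.8779 shift [0.0337 0.0237 0.0477] rows 2.0 spin 0.0021
```

Call:
{"name": "arm_command", "arguments": {"plan": [{"fingers": 0.03,"xyz": [0.0168,0.0118,0],"spin": 0},{"fingers": 0.03,"xyz": [0.0169,0.0118,0.015],"spin": 0},{"fingers": 0.03,"xyz": [0,0,0.02],"spin": 0},{"fingers": 0.03,"xyz": [0,0,0.01],"spin": 0},{"fingers": 0.03,"xyz": [0,0,0],"spin": 0}]}}

```text
clock: 13.48
ee_pos: [603.4, 110.2, 125.3]
orientation: [[-0.301, 0.954, -0.006], [0.954, 0.301, -0.001], [0.001, -0.006, -1.0]]
contact_force: [-0.9, -0.3, -0.9]
opening: 0.423
gripper_force: 20.0
```

Call:
{"name": "arm_command", "arguments": {"plan": [{"fingers": 0.03,"xyz": [0,0,0],"spin": 0},{"fingers": 0.03,"xyz": [0,0,0],"spin": 0}]}}

```text
clock: 13.65
ee_pos: [605.8, 110.8, 129.0]
orientation: [[-0.301, 0.954, 0.001], [0.954, 0.301, -0.0], [-0.001, 0.001, -1.0]]
contact_force: [0.9, -0.2, 0.0]
opening: 0.431
gripper_force: 20.0
```

Run:
```python
from h import *
s=arm.sense();print(s["contact_force"])
go(604.9,111.2,67.6,.305)
```

```text
[ 0.86025542 -0.18741748  0.03923883]
clk 13.65 ee [605.8 110.8 129. ] t 1.8763 shift [ 0.0007 -0.0008  0.0614] rows 2.0 spin 0.0005
```

Home height for the TCP is about 67.4; I'll descend in stages.

Call:
{"name": "arm_command", "arguments": {"plan": [{"fingers": 0.03,"xyz": [0.0006,-0.0006,0.012],"spin": 0},{"fingers": 0.03,"xyz": [0,0,0.01],"spin": 0},{"fingers": 0.03,"xyz": [0,0,0.008],"spin": 0},{"fingers": 0.03,"xyz": [0,0,0.006],"spin": 0},{"fingers": 0.03,"xyz": [0,0,0.006],"spin": 0}]}}

```text
clock: 14.07
ee_pos: [604.5, 112.1, 85.5]
orientation: [[-0.302, 0.953, -0.0], [0.953, 0.302, -0.0], [-0.0, -0.0, -1.0]]
contact_force: [-0.8, 0.3, -1.0]
opening: 0.427
gripper_force: 20.0
```

Call:
{"name": "arm_command", "arguments": {"plan": [{"fingers": 0.03,"xyz": [0,0,0.005],"spin": 0},{"fingers": 0.03,"xyz": [0,0,0.005],"spin": 0},{"fingers": 0.03,"xyz": [0,0,0.004],"spin": 0},{"fingers": 0.03,"xyz": [0,0,0],"spin": 0},{"fingers": 0.03,"xyz": [0,0,0],"spin": 0}]}}

```text
clock: 14.48
ee_pos: [604.4, 112.3, 71.9]
orientation: [[-0.302, 0.953, -0.0], [0.953, 0.302, -0.0], [-0.0, -0.0, -1.0]]
contact_force: [-0.1, -0.1, -0.6]
opening: 0.433
gripper_force: 20.0
```

Call:
{"name": "arm_command", "arguments": {"plan": [{"fingers": 0.03,"xyz": [0,0,0.0025],"spin": 0},{"fingers": 0.03,"xyz": [0,0,0.0015],"spin": 0},{"fingers": 0.03,"xyz": [0,0,0.0005],"spin": 0},{"fingers": 0.03,"xyz": [0,0,0],"spin": 0}]}}

```text
clock: 14.82
ee_pos: [604.5, 112.3, 67.6]
orientation: [[-0.302, 0.953, 0.0], [0.953, 0.302, -0.0], [-0.0, 0.0, -1.0]]
contact_force: [-0.4, 0.2, -0.9]
opening: 0.429
gripper_force: 20.0
```

Call:
{"name": "arm_command", "arguments": {"plan": [{"fingers": 0.06,"xyz": [0,0,0],"spin": 0},{"fingers": 0.06,"xyz": [0,0,0],"spin": 0},{"fingers": 0.06,"xyz": [0,0,0],"spin": 0},{"fingers": 0.06,"xyz": [0,0,0],"spin": 0},{"fingers": 0.06,"xyz": [0,0,-0.02],"spin": 0}]}}

```text
clock: 15.23
ee_pos: [602.1, 112.0, 84.2]
orientation: [[-0.302, 0.953, -0.007], [0.953, 0.302, -0.001], [0.002, -0.007, -1.0]]
contact_force: [0.2, -0.1, 0.4]
opening: 0.648
gripper_force: 0.0
```

Call:
{"name": "arm_command", "arguments": {"plan": [{"fingers": 0.06,"xyz": [0,0,-0.03],"spin": 0},{"fingers": 0.06,"xyz": [0,0,-0.03],"spin": 0},{"fingers": 0.06,"xyz": [-0.01,-0.01,-0.03],"spin": 0},{"fingers": 0.06,"xyz": [-0.02,-0.025,-0.03],"spin": 0},{"fingers": 0.06,"xyz": [-0.025,-0.03,0],"spin": 0}]}}

```text
clock: 15.65
ee_pos: [563.0, 42.1, 211.9]
orientation: [[-0.305, 0.952, 0.012], [0.952, 0.305, -0.0], [-0.004, 0.011, -1.0]]
contact_force: [1.8, -0.5, 0.9]
opening: 0.656
gripper_force: 0.0
```

Call:
{"name": "arm_command", "arguments": {"plan": [{"fingers": 0.06,"xyz": [-0.025,-0.03,0],"spin": 0},{"fingers": 0.06,"xyz": [-0.025,-0.03,0],"spin": 0},{"fingers": 0.06,"xyz": [0,0,0],"spin": 0},{"fingers": 0.06,"xyz": [0,0,0],"spin": 0},{"fingers": 0.06,"xyz": [0,0,0],"spin": 0}]}}

```text
clock: 16.07
ee_pos: [518.3, -24.2, 206.4]
orientation: [[-0.301, 0.953, 0.001], [0.953, 0.301, 0.0], [-0.0, 0.001, -1.0]]
contact_force: [0.3, 0.7, -1.0]
opening: 0.656
gripper_force: 0.0
```

Run:
```python
from h import *
import pickle
go(500.2,77.8,150,.305)
c,s=wrist();pickle.dump(c,open('w5.pkl','wb'))
for p in[(605.1,110.8,84),(500.2,77.8,88),(460,98,33)]:print(proj(c,p)/.64)
cv2.imwrite('pics/w5.png',cv2.resize(c["image"],(800,600),interpolation=cv2.INTER_CUBIC))
```

```text
clk 16.07 ee [518.3 -24.2 206.4] t 1.877 shift [0.1028 0.0134 0.0564] rows 3.0 spin 0.0012
[638.81264562 112.42699701]
[440.81066646 111.13732975]
[386.6891545   67.79278579]
```

View pics/w5.png

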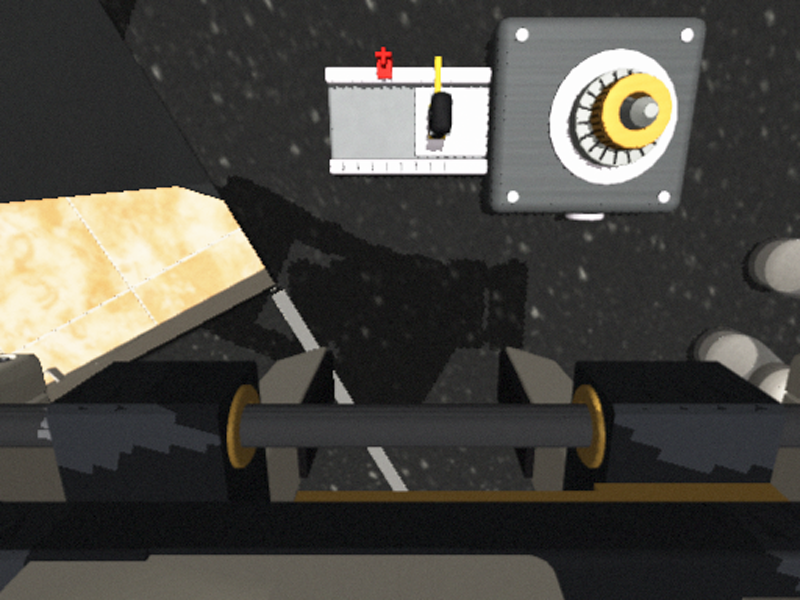

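Collar is home on the ring (639,110). Grip (440,113), pointer (438,60), marker (384,65). Measuring those.

```bash
cat >> h.py <<'E'
psi=.305;G=np.array([[np.cos(psi),np.sin(psi)],[-np.sin(psi),np.cos(psi)]]);SEAT=np.array([605.1,110.8])
def gx(c,u,v,z): return (G@(onz(c,u,v,z)[:2]-SEAT)+[15,0]).round(1)
def runs(c,lo,hi,uv,r):
    m=hue(c,lo,hi);ys,xs=np.nonzero(m);k=np.hypot(xs-uv[0],ys-uv[1])<r;xs,ys=xs[k],ys[k]
    return [(int(y),int(xs[ys==y].min()),int(xs[ys==y].max())) for y in np.unique(ys)]
E
python3 - <<'E'
from h import *
import pickle
c=pickle.load(open('w5.pkl','rb'))
print("collar",ell(c,hue(c,(15,90,80),(35,255,255)),(637*.64,110*.64),30,84))
r=runs(c,(0,120,80),(8,255,255),(384*.64,63*.64),14);print("red",[(y,a,b,float(gx(c,(a+b+1)/2,y+.5,30)[0])) for y,a,b in r])
r=runs(c,(20,120,100),(35,255,255),(438*.64,70*.64),14);print("yel",[(y,a,b,gx(c,(a+b+1)/2,y+.5,30).tolist()) for y,a,b in r][::3])
print("grip",gx(c,440*.64,100*.64,88))
go(500.2,77.8,120,.305)
E
```

```text
collar (array([600.6, 109.9]), 22.0, array([601.5, 110.3]), array([38.8, 42.9]))
red [(30, 244, 246, -129.2), (31, 243, 246, -129.7), (32, 243, 246, -129.7), (33, 240, 250, -129.3), (34, 240, 250, -129.3), (35, 240, 250, -129.3), (36, 240, 250, -129.3), (37, 243, 250, -127.8), (38, 241, 251, -128.3), (39, 241, 251, -128.3), (40, 241, 251, -128.4), (41, 241, 251, -128.4), (42, 241, 251, -128.4), (43, 241, 250, -128.9), (44, 242, 250, -128.4), (45, 242, 250, -128.4), (46, 241, 250, -129.0), (47, 241, 250, -129.0), (48, 242, 250, -128.5), (49, 242, 250, -128.5)]
yel [(36, 278, 282, [-94.2, 38.3]), (39, 278, 282, [-94.2, 35.5]), (42, 278, 282, [-94.1, 32.8]), (45, 279, 281, [-94.1, 30.0]), (48, 279, 281, [-94.0, 27.2]), (51, 278, 281, [-94.5, 24.5]), (54, 278, 282, [-93.9, 21.6]), (57, 279, 281, [-93.9, 18.8])]
grip [-95.5   5.7]
clk 16.12 ee [518.5 -23.7 206.2] t 1.8782 shift [0.1023 0.0132 0.0862] rows 3.0 spin 0.0024
```

Call:
{"name": "arm_command", "arguments": {"plan": [{"fingers": 0.045,"xyz": [0.025,0.004,0.01],"spin": 0},{"fingers": 0.045,"xyz": [0.03,0.004,0.015],"spin": 0},{"fingers": 0.045,"xyz": [0.03,0.004,0.02],"spin": 0},{"fingers": 0.045,"xyz": [0.0173,0.0012,0.02],"spin": 0},{"fingers": 0.045,"xyz": [0,0,0.02],"spin": 0}]}}

```text
clock: 16.53
ee_pos: [499.0, 81.7, 120.0]
orientation: [[-0.307, 0.952, -0.0], [0.952, 0.307, 0.001], [0.001, 0.0, -1.0]]
contact_force: [1.1, -0.3, -0.5]
opening: 0.493
gripper_force: 0.0
```

Call:
{"name": "arm_command", "arguments": {"plan": [{"fingers": 0.045,"xyz": [0,0,0],"spin": 0},{"fingers": 0.045,"xyz": [0,0,0],"spin": 0},{"fingers": 0.045,"xyz": [0,0,0],"spin": 0}]}}

```text
clock: 16.78
ee_pos: [500.6, 77.5, 121.9]
orientation: [[-0.303, 0.953, 0.001], [0.953, 0.303, -0.0], [-0.001, 0.001, -1.0]]
contact_force: [0.7, -0.2, -0.7]
opening: 0.49
gripper_force: 0.0
```

Run:
```python
from h import *
go(500.2,77.8,57,.305)
```

```text
clk 16.78 ee [500.6  77.5 121.9] t 1.8784 shift [ 0.0004 -0.0004  0.0649] rows 2.0 spin 0.0026
```

Call:
{"name": "arm_command", "arguments": {"plan": [{"fingers": 0.045,"xyz": [0,0,0.02],"spin": 0},{"fingers": 0.045,"xyz": [0,0,0.02],"spin": 0},{"fingers": 0.045,"xyz": [0,0,0.015],"spin": 0},{"fingers": 0.045,"xyz": [0,0,0.01],"spin": 0},{"fingers": 0.045,"xyz": [0,0,0],"spin": 0}]}}

```text
clock: 17.2
ee_pos: [499.5, 76.8, 55.3]
orientation: [[-0.302, 0.953, -0.001], [0.953, 0.302, -0.0], [0.0, -0.001, -1.0]]
contact_force: [-1.1, 0.5, -0.3]
opening: 0.492
gripper_force: 0.0
```

Call:
{"name": "arm_command", "arguments": {"plan": [{"fingers": 0.03,"xyz": [0,0,0],"spin": 0},{"fingers": 0.015,"xyz": [0,0,0],"spin": 0},{"fingers": 0.0,"xyz": [0,0,0],"spin": 0},{"fingers": 0.0,"xyz": [0,0,0],"spin": 0},{"fingers": 0.0,"xyz": [0,0,0],"spin": 0}], "squeeze": 45}}

```text
clock: 17.62
ee_pos: [500.0, 77.2, 56.6]
orientation: [[-0.302, 0.953, 0.001], [0.953, 0.302, -0.0], [-0.0, 0.001, -1.0]]
contact_force: [-0.6, 1.3, -0.4]
opening: 0.176
gripper_force: 0.0
```

Call:
{"name": "arm_command", "arguments": {"plan": [{"fingers": 0.0,"xyz": [0,0,0],"spin": 0},{"fingers": 0.0,"xyz": [0,0,0],"spin": 0},{"fingers": 0.0,"xyz": [0,0,0],"spin": 0}]}}

```text
clock: 17.87
ee_pos: [500.7, 77.5, 56.6]
orientation: [[-0.302, 0.953, 0.002], [0.953, 0.302, 0.0], [-0.0, 0.002, -1.0]]
contact_force: [3.8, 2.3, 2.9]
opening: 0.126
gripper_force: 45.0
```

Call:
{"name": "arm_command", "arguments": {"plan": [{"fingers": 0.0,"xyz": [0,-0.004,0],"spin": 0},{"fingers": 0.0,"xyz": [0,-0.007,0],"spin": 0},{"fingers": 0.0,"xyz": [0,-0.008,0],"spin": 0},{"fingers": 0.0,"xyz": [0,-0.008,0],"spin": 0},{"fingers": 0.0,"xyz": [0,-0.006,0],"spin": 0}]}}

```text
clock: 18.28
ee_pos: [469.6, 67.6, 56.6]
orientation: [[-0.302, 0.953, 0.004], [0.953, 0.302, 0.001], [-0.001, 0.004, -1.0]]
contact_force: [7.4, 4.8, -0.4]
opening: 0.128
gripper_force: 45.0
```

Call:
{"name": "arm_command", "arguments": {"plan": [{"fingers": 0.0,"xyz": [0,-0.001,0],"spin": 0},{"fingers": 0.0,"xyz": [0,0,0],"spin": 0},{"fingers": 0.0,"xyz": [0,0,0],"spin": 0},{"fingers": 0.0,"xyz": [0,0,0],"spin": 0}]}}

```text
clock: 18.62
ee_pos: [469.0, 67.4, 56.6]
orientation: [[-0.302, 0.953, 0.004], [0.953, 0.302, 0.001], [-0.001, 0.004, -1.0]]
contact_force: [6.1, 4.1, 0.6]
opening: 0.128
gripper_force: 45.0
```

Run:
```python
from h import *
import pickle
s=arm.sense();print(s["ee_pos"],G@(s["ee_pos"][:2]-SEAT)+[15,0],s["contact_force"],s["gripper_force"],s["opening"]*91.8)
c,s=wrist();pickle.dump(c,open('w6.pkl','wb'))
print(proj(c,(464,98,30))/.64)
im=cv2.resize(c["image"],(800,600),interpolation=cv2.INTER_CUBIC)[150:500,200:760]
t=viewer.camera("top");pickle.dump(t,open('t6.pkl','wb'))
cr=cv2.resize(t["image"][165:265,205:265],(210,350),interpolation=cv2.INTER_CUBIC)
cv2.imwrite('pics/w6.png',np.hstack([im,cr]))
```

```text
[468.97313062  67.42462895  56.58783747] [-127.86952742   -0.49549566] [6.1117996  4.12482849 0.6071956 ] 45.00175952911377 11.787212730458181
[427.33853574 279.11833068]
```

View pics/w6.png

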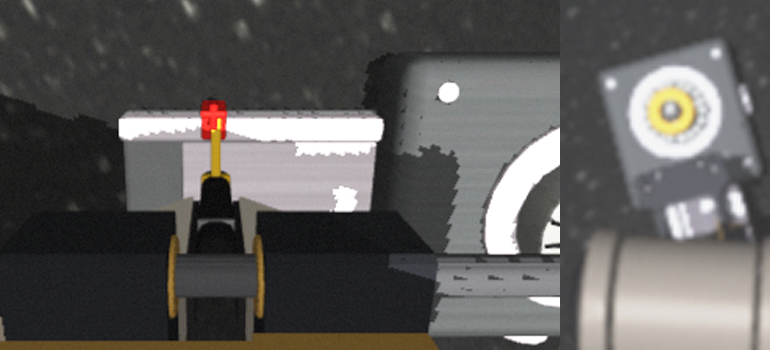

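The pointer (crop 216,150) almost meets the red marker (213,118), and collar and ring are concentric in the top view (670,111). Measuring the remaining gap.

Run:
```python
from h import *
import pickle
c=pickle.load(open('w6.pkl','rb'))
r=runs(c,(0,120,80),(8,255,255),(413*.64,268*.64),20);print("red",[(y,a,b,float(gx(c,(a+b+1)/2,y+.5,26)[0]),float(gx(c,(a+b+1)/2,y+.5,40)[0])) for y,a,b in r])
r=runs(c,(18,120,100),(35,255,255),(416*.64,290*.64),18);print("yel",[(y,a,b,gx(c,(a+b+1)/2,y+.5,30).tolist()) for y,a,b in r])
for n in['w1','w5']:
    c=pickle.load(open(n+'.pkl','rb'))
    if n=='w1':
        r=runs(c,(0,120,80),(8,255,255),(402*.64,92*.64),14);print("red",[(y,a,b,float(gx(c,(a+b+1)/2,y+.5,26)[0]),float(gx(c,(a+b+1)/2,y+.5,40)[0])) for y,a,b in r])
        r=runs(c,(20,120,100),(35,255,255),(453*.64,100*.64),14);print("yel",[(y,a,b,gx(c,(a+b+1)/2,y+.5,30).tolist()) for y,a,b in r][::3])
```

```text
red [(160, 258, 271, -128.8, -128.8), (161, 258, 271, -128.8, -128.8), (162, 257, 272, -128.8, -128.8), (163, 257, 272, -128.8, -128.8), (164, 257, 272, -128.8, -128.8), (165, 257, 272, -128.8, -128.8), (166, 256, 272, -129.1, -129.1), (167, 256, 272, -129.1, -129.1), (168, 256, 272, -129.1, -129.1), (169, 256, 272, -129.1, -129.1), (170, 256, 272, -129.1, -129.1), (171, 257, 272, -128.8, -128.8), (172, 257, 272, -128.8, -128.8), (173, 257, 272, -128.8, -128.8), (174, 257, 272, -128.8, -128.8), (175, 257, 271, -129.1, -129.1), (176, 257, 271, -129.1, -129.1), (177, 257, 271, -129.1, -129.1), (178, 257, 271, -129.1, -129.1), (179, 257, 271, -129.1, -129.1), (180, 257, 272, -128.7, -128.8), (181, 257, 272, -128.7, -128.8), (182, 257, 271, -129.1, -129.1), (183, 257, 271, -129.1, -129.1), (184, 258, 271, -128.7, -128.8)]
yel [(172, 267, 268, [-126.9, 34.1]), (173, 267, 268, [-126.9, 33.4]), (174, 267, 268, [-126.9, 32.8]), (175, 267, 268, [-126.9, 32.2]), (176, 267, 268, [-126.9, 31.5]), (177, 267, 268, [-126.9, 30.9]), (178, 267, 268, [-126.9, 30.2]), (179, 263, 268, [-128.1, 29.6]), (
[... 955 characters left out ...]
 (55, 253, 261, -129.0, -128.7), (56, 254, 261, -128.5, -128.2), (57, 253, 262, -128.5, -128.2), (58, 253, 262, -128.6, -128.3), (59, 253, 262, -128.6, -128.3), (60, 253, 261, -129.2, -128.9), (61, 254, 261, -128.7, -128.4), (62, 254, 261, -128.7, -128.4), (63, 254, 261, -128.8, -128.5), (64, 254, 261, -128.8, -128.5), (65, 253, 261, -129.4, -129.1), (66, 254, 261, -128.9, -128.6), (67, 254, 261, -128.9, -128.6)]
yel [(53, 288, 291, [-93.8, 38.6]), (56, 288, 291, [-93.8, 35.6]), (59, 288, 290, [-94.4, 32.6]), (62, 288, 290, [-94.4, 29.6]), (65, 288, 290, [-94.5, 26.6]), (68, 288, 290, [-94.5, 23.5]), (71, 288, 291, [-94.0, 20.4]), (74, 288, 290, [-94.6, 17.4]), (77, 289, 290, [-94.1, 14.3])]
```

Call:
{"name": "arm_command", "arguments": {"plan": [{"fingers": 0.0,"xyz": [0,-0.0009,0],"spin": 0},{"fingers": 0.0,"xyz": [0,0,0],"spin": 0},{"fingers": 0.0,"xyz": [0,0,0],"spin": 0},{"fingers": 0.0,"xyz": [0,0,0],"spin": 0}]}}

```text
clock: 19.05
ee_pos: [468.2, 67.2, 56.6]
orientation: [[-0.302, 0.953, 0.004], [0.953, 0.302, 0.001], [-0.001, 0.004, -1.0]]
contact_force: [6.7, 4.9, -0.2]
opening: 0.126
gripper_force: 45.0
```

Run:
```python
from h import *
c,s=wrist();print(s["ee_pos"].round(2),s["gripper_force"],s["clock"])
for n,lo,hi,uv,r,z in[("red",(0,120,80),(8,255,255),(413*.64,268*.64),20,26),("yel",(18,120,100),(35,255,255),(416*.64,300*.64),14,30)]:
    print(n,np.median([gx(c,(a+b+1)/2,y+.5,z)[0] for y,a,b in runs(c,lo,hi,uv,r)]))
t=viewer.camera("top")
p=proj(t,(605.1,110.8,84));print(ell(t,hue(t,(15,90,80),(35,255,255)),p,14,84))
```

```text
[468.22  67.18  56.6 ] 45.002086758613586 19.05
red -128.9
yel -128.9
(array([605.3, 108.4]), 19.4, array([606. , 108.1]), array([36.8, 38.3]))
```

Pointer and marker agree at -128.9 mm, and the grip is holding at 45 N. Handing in.

```bash
python3 -c "
from plant import arm
print(arm.finish_job())"
```

```text
the job is handed in; nothing more can be done
None
```

I handed in the job at about 19 s: the burr ring and brass collar are home on the spindle and released, and the slide is still held at 45 N with the yellow pointer level with the red marker to within my measurement.

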